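Hold the slide feeder's sprung rod out for reloading

ROBOT

A 6-joint arm with a two-finger parallel gripper is mounted at the origin on the work surface. World frame = base frame: x ahead of the robot, y to its left, z up, the work surface at z = 0. Lengths are in mm, angles in degrees, forces in N, time in s.
With the tool pointing down it reaches from about 300 to 850 mm from the base axis. Payload 4.2 kg.
Tool frame: the origin (TCP) lies midway between the tips of the shut fingers; the grasp point (between the pads) lies 19 mm behind it; z points along the fingers, y is the line along which they close (so a half turn about z gives the same grasp; the last joint's range is limited). The gripper opens to 91 mm and grips with 3 to 60 N. Pads are 32 mm wide; open, the fingers measure 118 mm over their backs; the gripper's body (76 mm by 178 mm) begins 60 mm behind the grasp point.
Start: joints at [-1.146, 18.312, 89.639, -0, 72.044, -1.146], TCP at [575.016, 0, 213.976] pointing down, gripper open.
Joint ranges: [-177.97, 177.97], [-48.28, 115.42], [12.27, 149.76], [-77.06, 257.06], [2.81, 150.46], [-146.56, 146.56]. Speed limits (degrees/s): [147.25, 147.25, 180, 180, 180, 180].

INTERFACE

Orientations are given as [roll, pitch, yaw] about the fixed x, y, z axes, in that order (R = Rz(yaw) Ry(pitch) Rx(roll)).
In Python, from workcell import env, optics gives the robot as it stands (env), with the cameras (optics).
- The arm moves only by the shell command python3 drive.py 'ROWS' [OPENING] [FORCE]. ROWS is rows parted by semicolons, their numbers by spaces, 1 to 8 of them, each of 6 numbers: dx, dy, dz in mm, then a rotation vector rx, ry, rz in degrees; each row shifts and turns the commanded pose from where the row before left it, along the tool's axes as they then stand; what a row does not reach is not made up. A row lasts 1/10 s, in which the tool goes at most 50 mm and 8.59 degrees, less where a joint would pass 70% of its speed; a pose out of reach is approached as far as the arm can. OPENING is the finger opening in mm, set as the command begins (- or left out keeps the last). The fingers move at their own pace and stop on an object; FORCE is the grip in N (left out, the last holds). Time passes only in rows, so rows that do not move let the fingers close. It prints the time, the measured TCP pose, the force, the opening and the grip force at its end.
- env.state(): the state, without advancing time (a new reading comes with each control period).
- optics.grab_frame(name): name is "scene" or "side" or "wrist"; returns the picture (400x640x3 uint8, blue, green, red); there is no depth.
- optics.camera_model(name): a dict with "fx", "fy", "cx", "cy" (pixels), "T" (4x4, takes a point from camera to world coordinates). Camera axes: x right, y up, looking along -z (the intrinsics and any distortion apply to the point x, -y, -z); pixel columns grow to the right and rows downward; lengths in mm; the calibration is good to about 2 mm. A picture is of the moment at which its call begins: read the wrist's pose just before it. camera_model takes no time and is no camera call; for the wrist camera it gives the pose at the moment of the call.
- env.job_done(): hands the job in; it is judged then, once.
The state is a dict: "time_s": time; "qpos": joint angles; "qvel": joint speeds; "effort": joint torques, N m; "ee_pos": TCP position; "ee_rot": TCP orientation; "force": force on the tool from outside, world axes, zero at the start; "torque": the same for the moment, N m; "gripper_width": finger opening in mm; "gripper_force": force on a finger pad.
Only numpy, scipy, OpenCV 4.12 (cv2) and the standard library are available. Lean on these libraries where they do the work, as an engineer would, in place of code of your own. Each camera call takes 0.05 s, during which the arm holds its last target. There are 200 camera calls.

TASK

Ready the microscope-slide feeder for reloading: with the rod still fully home, press the blue plunger head on the feeder's housing down to its stop, then let it come fully back up. Then take the rod by its red grip, draw it out against its spring until its black pointer stands over the orange tab on the scale, as near the tab's middle as you can, and finish while still holding it there, because it springs back when let go. Leave all the other things on the bench where they stand.

Things in the scene. Friction and masses are not known exactly. Their poses are not given: they have to be found in the camera images.
- feeder: slide feeder fixed to the bench: grey base 330 x 120 x 12 mm, white housing (x -130 to -30, y +-45, up to z 100 mm) with the plunger on top, and a fixed 20 mm tube (axis z 50 mm) from the housing to x 30 mm, out of which the rod slides. Origin on the bench surface under the rod's axis; x along the rod in the direction it is drawn out, z up. White scale rail at y -42 mm, top at z 22 mm.
- plunger (a joint): travel of the plunger, m: 0 up, grows downward, 0.014 at its hard stop. The spring takes about 3 N to start and 9 N at the stop and brings it back up when let go.
- plunger_top (a point): centre of the top of the blue plunger head, a disc 32 mm in diameter and 12 mm thick on a 14 mm stem; at feeder x -70, y 0, z 134 mm when up, moves straight down
- rod (a joint): how far the rod is drawn out, m: 0 home, grows along the feeder's +x, end of travel 0.095. The spring pulls back with about 3 N at home and 9 N at 0.08; let go, the rod springs home.
- grip (a point): centre of the red grip at a good grasp height: an upright block fixed on the rod's end, 22 mm along the rod, 24 mm across it, from z 40 to z 105 mm above the bench; this point is at z 85 mm, at feeder x 100 mm, y 0 when home. The 10 mm rod meets its rear (-x) face at z 50 mm. Pinch it from above along or across the rod.
- pointer (a point): lower tip of the black pointer blade (2 mm thick along the rod), carried by the rod beside the grip, at feeder y -43, z 27 mm; its feeder x is that of the grip's centre, 100 mm when home
- mark (a point): middle of the top of the orange tab that straddles the scale, 10 mm wide along the rod, 22 mm across, at feeder y -42, z 24.5 mm; its x axis is the feeder's. It is fixed, but its place on the scale differs from day to day: the rod must be drawn out 45 to 75 mm for the pointer to stand over it.
- dropper: small amber dropper bottle with a red cap, 30 mm across, 75 mm tall, standing near the housing end of the feeder on the scale side; bystander, origin at the centre of its underside
- slidebox: flat blue and white slide box, 92 x 102 x 34 mm, lying beside the feeder on the side away from the scale; bystander, origin at the centre of its underside
- jar: clear glass jar, 60 mm across, 70 mm tall; bystander, origin at the centre of its underside
- cup: clear specimen cup with a yellow lid, 58 mm across, 67 mm tall; bystander, origin at the centre of its underside
- basket: green basket with boxes in it, 160 x 120 mm, 80 mm tall; bystander, origin at the centre of its underside
- stain: amber stain bottle with a white cap, 44 mm across, 110 mm tall; bystander, origin at the centre of its underside
- tray: flat steel tray with a strip of glass in it, 110 x 200 x 18 mm; bystander, origin at the centre of its underside

How it is judged:
By the outcome, as a careful person would: the job done as asked, in the order asked, and still so for the second after the job is handed in, while the arm keeps its last pose, push and grip.
It also fails if it takes over 56 s, if anything falls off the work surface, if the arm or the gripper's body presses on something with over 40 N, if the wrist force passes 120 N, or if a joint passes its speed limit or range.

## Working session

There is one attempt and no reset: what is moved stays moved. The work goes in short steps, Python scripts to look and compute and a shell command to move; the robot and the scene stay as the last step left them, time stands still between calls to the robot, and variables do not carry over. Pictures are saved under pics/ and viewed, at most 10 in all, crops included, and the job is handed in when it is done.

```bash
ls; mkdir -p pics; cat > h.py <<'E'
import numpy as np,cv2,json
from workcell import env, optics
def ray(name,u,v,M=None):
    m=M or optics.camera_model(name)
    T=np.array(m["T"]);k=[k for k in m if k not in("fx","fy","cx","cy","T")]
    d=np.array([(u-m["cx"])/m["fx"],-(v-m["cy"])/m["fy"],-1.0])
    return T[:3,3],T[:3,:3]@d
def onz(name,u,v,z,M=None):
    o,d=ray(name,u,v,M); return o+d*(z-o[2])/d[2]
def proj(name,p,M=None):
    m=M or optics.camera_model(name);T=np.array(m["T"])
    c=T[:3,:3].T@(np.array(p)-T[:3,3]);return m["cx"]+m["fx"]*c[0]/-c[2],m["cy"]-m["fy"]*c[1]/-c[2]
E
python3 - <<'E'
from h import *
for n in("scene","side"):
    cv2.imwrite(f"pics/{n}0.png",optics.grab_frame(n));m=optics.camera_model(n);print(n,{k:(np.round(v,2).tolist()) for k,v in m.items()})
E
```

```text
drive.py
pics
workcell.py
scene {'fx': 387.28, 'fy': 387.28, 'cx': 316.14, 'cy': 200.85, 'T': [[0.11, -0.55, 0.83, 1347.36], [0.99, 0.06, -0.09, -129.67], [-0.0, 0.83, 0.56, 664.93], [0.0, 0.0, 0.0, 1.0]]}
side {'fx': 460.28, 'fy': 460.28, 'cx': 318.12, 'cy': 194.33, 'T': [[0.7, 0.55, -0.47, -73.08], [-0.72, 0.52, -0.46, -679.53], [-0.01, 0.66, 0.76, 1137.23], [0.0, 0.0, 0.0, 1.0]]}
```

View pics/scene0.png

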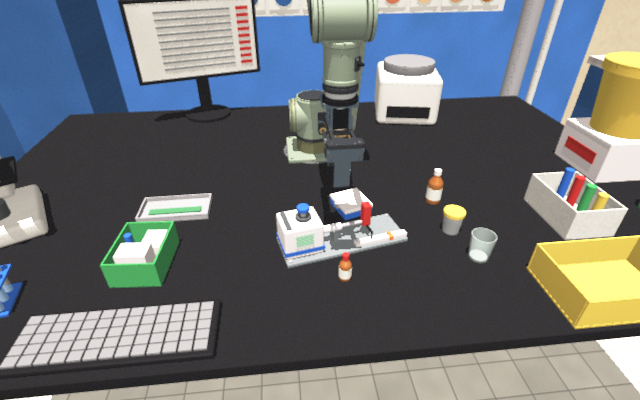

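View pics/side0.png

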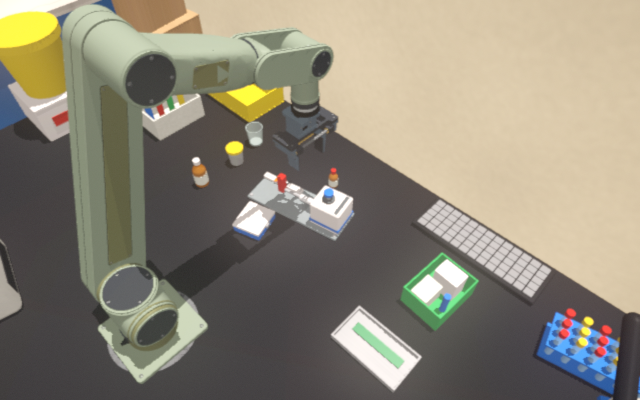

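The scene view shows the housing with the blue plunger near (303,210), the red grip near (366,213) and the orange tab near (390,236). The side view shows the plunger near (328,195) and the grip near (282,182). So the rod points roughly along world +y, with the scale on the +x side.

```bash
python3 - <<'E'
from h import *
def blobs(n,roi,lo,hi,ma=6):
    im=cv2.imread(f"pics/{n}0.png");h=cv2.cvtColor(im,cv2.COLOR_BGR2HSV)
    m=cv2.inRange(h,lo,hi);x0,y0,x1,y1=roi;mm=np.zeros_like(m);mm[y0:y1,x0:x1]=m[y0:y1,x0:x1]
    k,_,s,c=cv2.connectedComponentsWithStats(mm)
    return [(s[i].tolist(),c[i].round(1).tolist()) for i in range(1,k) if s[i][4]>=ma]
R={"scene":(260,190,420,290),"side":(220,150,370,240)}
for n in R:
    print(n,"blue",blobs(n,R[n],(100,140,60),(125,255,255)))
    print(n,"red",blobs(n,R[n],(0,190,100),(6,255,255)),blobs(n,R[n],(174,190,100),(180,255,255)))
    print(n,"orange",blobs(n,R[n],(8,150,150),(22,255,255),3))
def up(n,roi):
    im=cv2.imread(f"pics/{n}0.png")[roi[1]:roi[3],roi[0]:roi[2]];return cv2.resize(im,(800,500),interpolation=cv2.INTER_CUBIC)
cv2.imwrite("pics/z1.png",up("scene",(270,180,430,280)))
E
```

```text
scene blue [([330, 199, 30, 22, 140], [346.2, 213.4]), ([296, 203, 13, 10, 109], [302.3, 207.4]), ([284, 246, 41, 11, 101], [303.4, 251.5])]
scene red [([367, 209, 4, 5, 8], [368.1, 211.0])] []
scene orange [([390, 236, 3, 4, 10], [390.9, 237.5]), ([340, 260, 12, 11, 90], [345.0, 265.0])]
side blue [([325, 189, 8, 8, 46], [328.2, 192.5])]
side red [] []
side orange [([330, 174, 8, 6, 37], [333.2, 176.2]), ([275, 179, 3, 2, 5], [276.2, 179.6])]
```

View pics/z1.png

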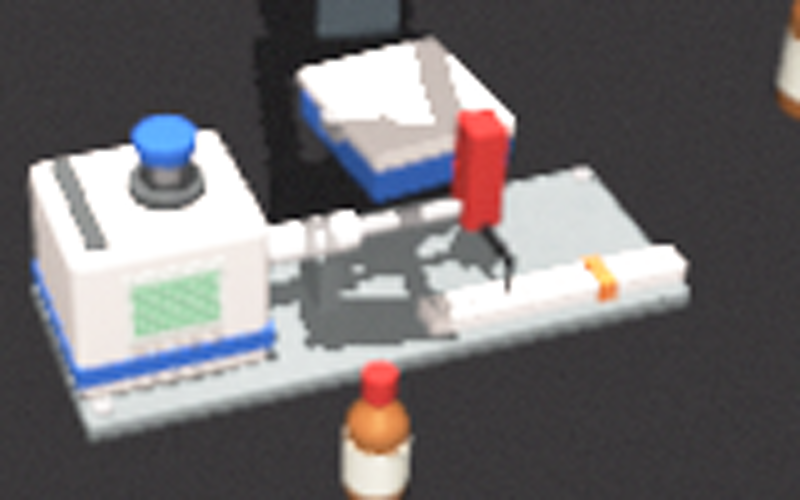

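The enlarged crop shows, in full-image pixels, the plunger top near (303,205), grip top near (366.6,203.5), pointer tip near (371.6,237.4) and tab near (390.7,235).

```bash
python3 - <<'E'
from h import *
P=onz("scene",303,205,134);G=onz("scene",366.5,203.7,105)
T=onz("scene",390.7,235.3,24.5);Q=onz("scene",371.6,237.4,27)
print(P,G,T,Q)
d=(G-P)[:2];print("dist(170)",np.hypot(*d),"yaw",np.degrees(np.arctan2(d[1],d[0])))
x=d/np.hypot(*d);y=np.array([-x[1],x[0]])
O=P[:2]+70*x
for p in(T,Q,G):print((p[:2]-O)@x,(p[:2]-O)@y)
# triangulate plunger and grip with the side view
for a,b in(((302.3,207.4),(328.2,192.5)),):
    o1,d1=ray("scene",*a);o2,d2=ray("side",*b);s=np.linalg.lstsq(np.c_[d1,-d2],o2-o1,rcond=None)[0]
    print("tri",o1+d1*s[0],o2+d2*s[1])
print("side proj",proj("side",P),proj("side",G))
s=env.state();print(s["ee_rot"],s["force"],s["gripper_width"],s["time_s"])
E
```

```text
[574.99881866 -81.91415919 134.        ] [545.3111608   82.91800984 105.        ] [581.23195584 145.05298194  24.5       ] [587.11245968  92.64568164  27.        ]
dist(170) 167.484330535674 yaw 100.20998943107901
152.26818954785278 -46.36579630363709
99.64841705816589 -42.86365495719377
97.484330535674 4.973799150320701e-14
tri [576.39157465 -83.8679721  128.03605385] [576.02181293 -82.350773   128.69644889]
side proj (np.float64(327.86603139536174), np.float64(191.41016266994788)) (np.float64(282.23751484272805), np.float64(175.09738671335947))
[-1.79910473e+02  2.54755524e-05  8.99986538e+01] [-0.27461877 -0.08912375  0.07099346] 91.13305442649789 0.1
```

```bash
python3 drive.py '-14 0 4 0 0 0;-14 0 4 0 0 0;-14 0 4 0 0 0;-14 0 4 0 0 0;-14 0 4 0 0 0;-13 0 4 0 0 0;0 0 0 0 0 0;0 0 0 0 0 0' 0 20
python3 - <<'E'
from h import *
m=optics.camera_model("wrist");print(np.round(m["T"],2).tolist(),m["fx"]);im=optics.grab_frame("wrist");cv2.imwrite("pics/w1.png",im)
for p in((575.5,-83,134),(545.5,83,105),(582,145,24.5),(587,92,27)):print(np.round(proj("wrist",p,m),1))
E
```

```text
time_s: 0.9
ee_pos: [575.0, -83.3, 189.9]
ee_rot: [-180.0, -0.0, 89.9]
force: [0.0, -0.5, 0.5]
gripper_width: 30.1
gripper_force: 0.0
[[1.0, 0.0, 0.0, 573.71], [-0.0, 0.97, 0.26, -10.99], [0.0, -0.26, 0.97, 361.6], [0.0, 0.0, 0.0, 1.0]] 329.28101038789697
[318.9 217.6]
[274.5 -28.4]
[325.4 -71.5]
[330.8  -3.6]
```

View pics/w1.png

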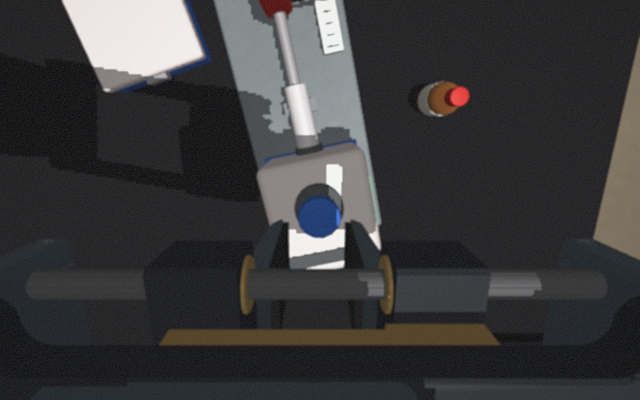

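The wrist view shows the blue head centred at about (320,216), against a prediction of (319,218), so the plunger position agrees to about 1 mm. I'll descend onto it now.

```bash
python3 drive.py '0 0 0 0 0 0;0 0 0 0 0 0;0 0 10 0 0 0;0 0 10 0 0 0;0 0 10 0 0 0;0 0 10 0 0 0;0 0 8 0 0 0;0 0 0 0 0 0' 0 20; python3 drive.py '0 0 3 0 0 0;0 0 3 0 0 0;0 0 3 0 0 0;0 0 3 0 0 0;0 0 2 0 0 0;0 0 2 0 0 0;0 0 0 0 0 0'
```

```text
time_s: 1.75
ee_pos: [574.1, -82.9, 140.3]
ee_rot: [-179.8, -0.0, 90.0]
force: [-0.4, -0.4, -1.1]
gripper_width: 0.3
gripper_force: 0.0
time_s: 2.45
ee_pos: [575.3, -83.1, 126.5]
ee_rot: [179.9, 0.0, 90.0]
force: [-1.2, -0.1, 6.2]
gripper_width: 0.3
gripper_force: 2.9
```

```bash
python3 drive.py '0 0 2 0 0 0;0 0 2 0 0 0;0 0 1 0 0 0;0 0 1 0 0 0;0 0 0 0 0 0'; python3 drive.py '0 0 1 0 0 0;0 0 0 0 0 0;0 0 0 0 0 0'
```

```text
time_s: 2.95
ee_pos: [575.4, -83.1, 121.1]
ee_rot: [179.9, 0.0, 90.0]
force: [-2.2, -0.4, 8.1]
gripper_width: 0.8
gripper_force: 4.0
time_s: 3.25
ee_pos: [575.4, -83.1, 120.3]
ee_rot: [179.9, 0.0, 90.0]
force: [-2.3, 0.5, 8.6]
gripper_width: 1.1
gripper_force: 4.2
```

```bash
python3 drive.py '0 0 1 0 0 0;0 0 0 0 0 0;0 0 0 0 0 0'; python3 drive.py '0 0 1 0 0 0;0 0 0 0 0 0;0 0 0 0 0 0'
```

```text
time_s: 3.55
ee_pos: [575.4, -83.1, 120.2]
ee_rot: [179.9, 0.0, 90.0]
force: [-2.8, 0.5, 13.0]
gripper_width: 0.3
gripper_force: 6.6
time_s: 3.85
ee_pos: [575.4, -83.1, 120.2]
ee_rot: [179.8, 0.0, 90.0]
force: [-5.6, 0.2, 19.0]
gripper_width: 0.3
gripper_force: 9.1
```

The travel stops at 120.2 mm while the force keeps rising, so the plunger is at its stop. I'll come back up, turn, and go to the grip.

```bash
python3 drive.py '0 0 -5 0 0 0;0 0 -8 0 0 0;0 0 -10 0 0 0;0 0 -12 0 0 0;0 0 -15 0 0 0;0 0 -15 0 0 0;0 0 -15 0 0 0;0 0 0 0 0 0'; python3 drive.py '15 -3 0 0 0 0;25 -5 0 0 0 0;25 -5 0 0 0 0;25 -5 0 0 0 0;15 -4 0 0 0 -5;0 0 0 0 0 -5;0 0 0 0 0 0;0 0 0 0 0 0' 91
python3 - <<'E'
from h import *
s=env.state();print(s["ee_pos"],s["ee_rot"])
m=optics.camera_model("wrist");im=optics.grab_frame("wrist");cv2.imwrite("pics/w2.png",im)
for p in((575.5,-83,134),(545.5,83,105),(581.5,145,24.5),(587,92,27)):print(np.round(proj("wrist",p,m),1))
cv2.imwrite("pics/s2.png",optics.grab_frame("scene")[170:270,260:420].repeat(5,0).repeat(5,1))
E
```

```text
time_s: 4.65
ee_pos: [576.2, -83.2, 199.1]
ee_rot: [179.8, 0.0, 90.0]
force: [0.3, -0.5, 0.4]
gripper_width: 0.4
gripper_force: 0.0
time_s: 5.45
ee_pos: [552.4, 22.6, 196.2]
ee_rot: [-179.9, -0.0, 99.9]
force: [-0.4, 0.1, -0.1]
gripper_width: 61.7
gripper_force: 0.0
[552.36993436  22.57246647 196.17291106] [-1.79911163e+02 -2.54822522e-02  9.99220353e+01]
[323.8 340.3]
[322.9 130.2]
[369.   68.8]
[363.6 124.9]
```

View pics/w2.png

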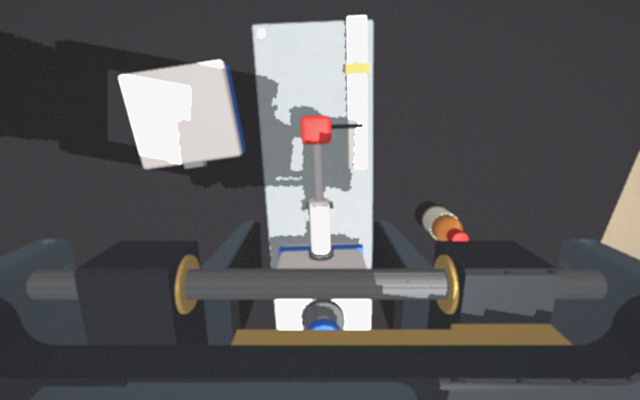

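View pics/s2.png

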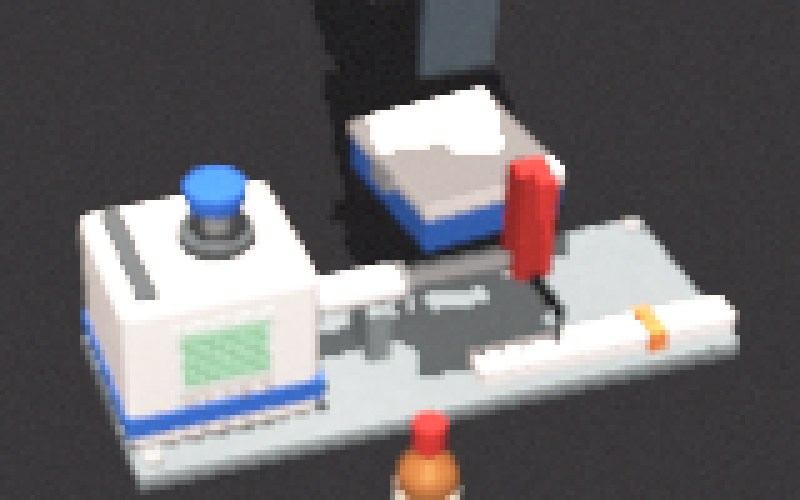

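The plunger is fully up again. In the wrist view the grip is at about (316,128), the pointer blade runs along row 126 to column 361, and the tab is at about (357,69). I'll refine positions and yaw from this view.

```bash
python3 - <<'E'
from h import *
im=cv2.imread("pics/w2.png");h=cv2.cvtColor(im,cv2.COLOR_BGR2HSV);m=optics.camera_model("wrist")
red=(cv2.inRange(h,(0,150,60),(8,255,255))|cv2.inRange(h,(172,150,60),(180,255,255)))[100:160,280:350]
print("V col316",h[110:146,316,2]); ys,xs=np.where(red);print("red rows/cols",ys.min()+100,ys.max()+100,xs.min()+280,xs.max()+280)
for r in range(115,145,3):
    q=np.where(red[r-100])[0]
    if len(q):print(r,q.min()+280,q.max()+280)
t=cv2.inRange(h,(12,100,120),(35,255,255))[50:90,335:380];ys,xs=np.where(t);print("tab",xs.mean()+335,ys.mean()+50,xs.min()+335,xs.max()+335,ys.min()+50,ys.max()+50)
print("pointer V",h[118:134,350:368:2,2])
E
```

```text
V col316 [167 134 127 131 128 166 228 248 248 247 247 247 247 247 247 247 247 247
 247 247 247 247 247 247 247 247 247 247 248 248 252 245 186 148 150 158]
red rows/cols 116 143 301 331
118 302 329
121 301 330
124 301 330
127 301 331
130 301 330
133 302 330
136 302 329
139 303 329
142 304 326
tab 356.85561497326205 67.96256684491979 346 368 64 73
pointer V [[249 248 248 247 247 247 247 247 249]
 [250 249 249 248 247 247 247 247 249]
 [230 230 248 249 248 247 247 247 249]
 [226 225 228 239 248 248 247 247 249]
 [226 223 221 229 252 250 249 247 249]
 [202 201 193 188 255 255 253 248 249]
 [132 126 121 110 193 192 228 249 249]
 [ 57  53  53  48  69  64 187 249 249]
 [ 55  54  52  88 117 116 219 249 249]
 [110 104 111 205 249 249 254 248 249]
 [176 171 190 255 255 253 250 247 249]
 [222 222 231 252 248 248 248 247 249]
 [226 225 238 249 247 247 247 247 249]
 [226 224 237 248 247 247 247 247 249]
 [225 225 236 248 247 247 247 247 249]
 [226 223 226 249 247 247 247 247 249]]
```

```bash
python3 - <<'E'
from h import *
M=optics.camera_model("wrist")
f=onz("wrist",315.5,115.5,105,M);T=onz("wrist",357,68.3,24.5,M);Q=onz("wrist",360.5,125.4,27,M)
G2=onz("wrist",317,125,105,M)
P=np.array([575.3,-83.0])
for yaw in(100,101.5,102.5):
    x=np.array([np.cos(np.radians(yaw)),np.sin(np.radians(yaw))]);y=np.array([-x[1],x[0]]);O=P+70*x
    print(yaw,"far edge(111,0)",(f[:2]-O)@x,(f[:2]-O)@y,"tab(?,-42)",(T[:2]-O)@x,(T[:2]-O)@y,"ptr(100,-43)",(Q[:2]-O)@x,(Q[:2]-O)@y,"grip",O+100*x)
E
```

```text
100 far edge(111,0) 109.2143427341167 5.891601516159952 tab(?,-42) 153.37349155791432 -34.45034644262982 ptr(100,-43) 99.22989102228358 -39.27709232772752 grip [545.7798098   84.41731801]
101.5 far edge(111,0) 109.3071546031789 1.1982980256859221 tab(?,-42) 152.3951421032178 -40.28577751118123 ptr(100,-43) 98.1437457496946 -43.69355515859144 grip [541.40745115  83.58719979]
102.5 far edge(111,0) 109.30075843921638 -1.9312258201550172 tab(?,-42) 151.6581864831133 -44.16097220180054 ptr(100,-43) 97.35557895947677 -46.62141340921727 grip [538.50526563  82.97032121]
```

```bash
python3 drive.py '0 0 0 0 0 -1.9;15 0 0 0 0 0;20 0 0 0 0 0;20 1 0 0 0 0;6 0 10 0 0 0;0 0 20 0 0 0;0 0 0 0 0 0;0 0 0 0 0 0' 91
python3 - <<'E'
from h import *
s=env.state();print(s["ee_pos"],s["ee_rot"],s["gripper_width"],s["force"])
M=optics.camera_model("wrist");im=optics.grab_frame("wrist");cv2.imwrite("pics/w3.png",im)
h=cv2.cvtColor(im,cv2.COLOR_BGR2HSV)
red=(cv2.inRange(h,(0,150,60),(8,255,255))|cv2.inRange(h,(172,150,60),(180,255,255)));red[:, :250]=0;red[:,400:]=0
ys,xs=np.where(red);r=ys.min()+4;q=xs[ys==r];print(ys.min(),ys.max(),q.min(),q.max())
f=onz("wrist",(q.min()+q.max())/2,ys.min()-.5,105,M)
yaw=np.radians(101.8);x=np.array([np.cos(yaw),np.sin(yaw)]);y=np.array([-x[1],x[0]])
print("grip",f[:2]-11*x,"rel TCP x,toolY",(f[:2]-11*x-s["ee_pos"][:2])@x,-(f[:2]-s["ee_pos"][:2])@y)
t=cv2.inRange(h,(12,100,120),(35,255,255));t[:,:300]=0;t[:,450:]=0;t[250:]=0;ys,xs=np.where(t);print("tab",xs.min(),xs.max(),ys.min(),ys.max(),xs.mean(),ys.mean())
E
```

```text
time_s: 6.35
ee_pos: [541.1, 81.8, 166.5]
ee_rot: [-179.9, 0.0, 101.9]
force: [-0.2, -0.1, 0.1]
gripper_width: 91.0
gripper_force: 0.0
[541.10548485  81.77021586 166.50007683] [-1.79926611e+02  2.55321028e-03  1.01869843e+02] 90.96056001608179 [-0.21036259 -0.05623176  0.11752648]
185 227 305 328
grip [537.18378264  93.97983011] rel TCP x,toolY 12.753565835700531 -1.3420084917347523
tab 352 370 130 138 362.38775510204084 134.22448979591837
```

View pics/w3.png

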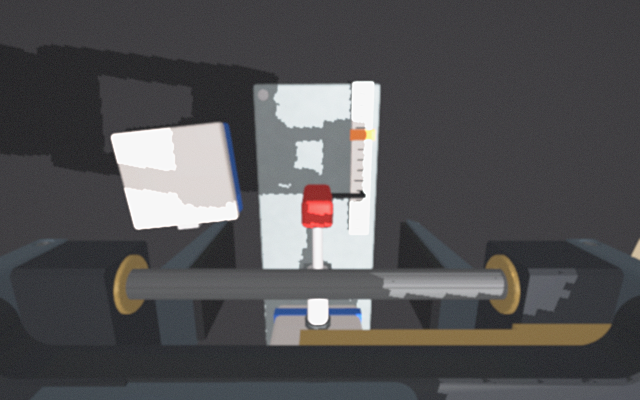

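```bash
python3 - <<'E'
from h import *
s=env.state();M=optics.camera_model("wrist");h=cv2.cvtColor(cv2.imread("pics/w3.png"),cv2.COLOR_BGR2HSV)
red=(cv2.inRange(h,(0,150,60),(8,255,255))|cv2.inRange(h,(172,150,60),(180,255,255)));red[:, :250]=0;red[:,400:]=0
for r in(195,205,210,215,220,224):q=np.where(red[r])[0];print(r,q.min(),q.max(),end="; ")
q=np.where(red[212])[0];c=(q.min()+q.max())/2
yaw=np.radians(101.8);x=np.array([np.cos(yaw),np.sin(yaw)]);y=np.array([-x[1],x[0]])
p=np.array(s["ee_pos"])[:2]
b=onz("wrist",c,227.5,105,M)[:2]
print("\ngrip rel TCP",(b+11*x-p)@x,"toolY",-(b-p)@y)
w=[onz("wrist",k,212,105,M) for k in(q.min()-.5,q.max()+.5)];print("width",np.linalg.norm(w[1]-w[0]))
T=onz("wrist",362.2,134.2,24.5,M)[:2];Q=onz("wrist",364,194.5,27,M)[:2]
print("tab",(T-p)@x,-(T-p)@y,"ptr",(Q-p)@x,-(Q-p)@y,"draw",(T-Q)@x)
print(h[186:203,355:366:3,2])
E
```

```text
195 304 331; 205 303 331; 210 303 331; 215 303 331; 220 303 331; 224 303 330; 
grip rel TCP 1.6688987922066392 toolY -0.8262027961798015
width 21.485074313089548
tab 54.75910375979653 41.67054698144752 ptr -2.7140825349105953 45.15807925462193 draw 57.47318629470712
[[222 224 225 248]
 [221 222 221 248]
 [221 220 221 249]
 [221 197 197 250]
 [220 151 132 253]
 [222 162  54 255]
 [195 170  33 255]
 [128 120  37 178]
 [ 53  52  40  80]
 [ 41  39  42  61]
 [ 52  47  50  74]
 [ 87  88  87 160]
 [153 147 145 255]
 [203 176 178 253]
 [215 169 212 249]
 [231 224 254 248]
 [251 253 250 247]]
```

The grip is within 2 mm of the tool axis, and the draw needed is about 54 mm. I'll descend and grip.

```bash
python3 drive.py '1 -0.8 10 0 0 0;0 0 20 0 0 0;0 0 20 0 0 0;0 0 20 0 0 0;0 0 15 0 0 0;0 0 10 0 0 0;0 0 5 0 0 0;0 0 0 0 0 0' 91; python3 drive.py '0 0 0 0 0 0;0 0 0 0 0 0;0 0 0 0 0 0;0 0 0 0 0 0;0 0 0 0 0 0;0 0 0 0 0 0;0 0 0 0 0 0;0 0 0 0 0 0' 0 40
```

```text
time_s: 7.2
ee_pos: [540.3, 82.6, 66.7]
ee_rot: [-180.0, -0.0, 101.9]
force: [0.2, 0.1, 0.8]
gripper_width: 90.9
gripper_force: 0.0
time_s: 8.0
ee_pos: [540.4, 82.7, 66.9]
ee_rot: [180.0, 0.0, 101.9]
force: [-0.0, -0.5, -0.9]
gripper_width: 29.9
gripper_force: 0.0
```

```bash
python3 drive.py '0 0 0 0 0 0;0 0 0 0 0 0;0 0 0 0 0 0;0 0 0 0 0 0;0 0 0 0 0 0' 0 40 && python3 drive.py '4 0 0 0 0 0;8 0 0 0 0 0;10 0 0 0 0 0;10 0 0 0 0 0;8 0 0 0 0 0;5 0 0 0 0 0;3 0 0 0 0 0;0 0 0 0 0 0'
python3 drive.py '0 0 0 0 0 0;0 0 0 0 0 0'
python3 - <<'E'
from h import *
s=env.state();print(s["ee_pos"],s["ee_rot"],s["force"])
M=optics.camera_model("wrist");im=optics.grab_frame("wrist");cv2.imwrite("pics/w4.png",im)
sc=optics.grab_frame("scene");cv2.imwrite("pics/s4.png",sc)
print(np.round(proj("wrist",(575,147,24.5),M)))
z=cv2.resize(sc[200:250,360:420],(600,500),interpolation=cv2.INTER_CUBIC)
w=cv2.resize(im,(800,500))
cv2.imwrite("pics/z4.png",z)
E
```

```text
time_s: 8.5
ee_pos: [541.1, 82.8, 67.0]
ee_rot: [179.9, 0.0, 101.9]
force: [4.5, 1.4, -3.0]
gripper_width: 23.8
gripper_force: 40.0
time_s: 9.3
ee_pos: [531.2, 128.7, 67.0]
ee_rot: [179.9, 0.1, 102.0]
force: [4.9, -5.1, -3.1]
gripper_width: 23.7
gripper_force: 40.0
time_s: 9.5
ee_pos: [531.3, 128.4, 67.0]
ee_rot: [179.9, 0.1, 101.9]
force: [5.1, -4.7, -3.3]
gripper_width: 23.5
gripper_force: 40.0
[531.31423724 128.36893721  66.98822569] [1.79937357e+02 1.41797125e-01 1.01936100e+02] [ 5.12201393 -4.69730931 -3.2560977 ]
[387. 211.]
```

View pics/w4.png

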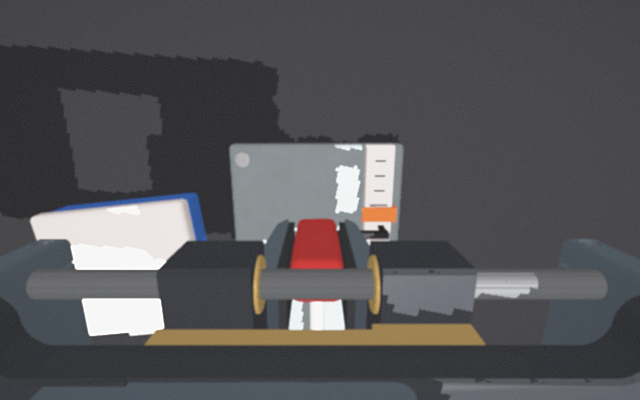

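View pics/z4.png

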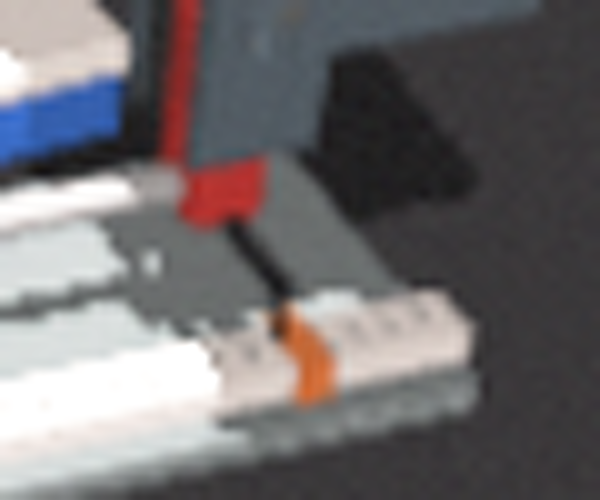

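The wrist view shows the tab at about (380,214) and the pointer tip just short of it at about row 227–232. I'll measure the gap.

```bash
cat > gap.py <<'E'
from h import *
import sys
s=env.state();M=optics.camera_model("wrist");im=optics.grab_frame("wrist");cv2.imwrite("pics/%s.png"%sys.argv[1],im)
h=cv2.cvtColor(im,cv2.COLOR_BGR2HSV)
t=cv2.inRange(h,(5,150,120),(22,255,255));t[:,:350]=0;t[:,420:]=0;t[245:]=0;ys,xs=np.where(t);r=ys.min(),ys.max()
print("tab",xs.min(),xs.max(),*r)
print(h[200:246,364:400:3,2])
x=np.array([np.cos(np.radians(101.9)),np.sin(np.radians(101.9))])
A=lambda v,z:(onz("wrist",380,v,z,M)[:2]-s["ee_pos"][:2])@x
print("tab edges/ctr rel TCP",A(r[0]-.5,24.5),A(r[1]+.5,24.5),"ptr by row",[(v,round(A(v,27),1)) for v in range(206,236,2)])
print(s["ee_pos"],s["force"])
E
python3 gap.py g1
```

```text
tab 363 395 206 220
[[188 237 238 238 237 238 238 237 237 230 145 144]
 [193 238 239 238 239 238 238 237 237 229 146 143]
 [193 239 237 239 239 239 238 237 237 227 142 147]
 [194 238 229 229 230 227 228 224 236 229 140 143]
 [195 238 196 188 188 173 169 168 233 231 150 143]
 [194 237 182 165 165 155 157 154 231 227 165 142]
 [197 231 207 198 198 202 200 200 227 221 184 141]
 [213 223 219 218 218 222 222 221 224 220 214 149]
 [227 227 228 226 228 231 231 231 230 229 232 158]
 [233 233 233 232 232 234 234 233 233 234 234 161]
 [236 233 232 234 234 233 234 233 234 233 235 160]
 [235 234 234 232 234 232 233 234 234 233 234 160]
 [235 234 232 233 233 233 233 234 233 232 234 158]
 [234 234 233 233 233 235 234 233 234 233 233 157]
 [235 234 233 234 233 233 234 232 232 233 234 151]
 [234 234 233 234 233 232 235 234 234 233 235 147]
 [233 234 234 233 233 233 234 233 233 234 235 143]
 [235 234 234 235 234 232 233 233 234 233 233 140]
 [235 233 234 234 233 234 233 234 233 233 234 141]
 [233 233 233 233 234 233 233 233 233 234 235 140]
 [235 234 234 234 232 233 234 233 234 233 235 138]
 [231 235
[... 1084 characters left out ...]
 64  64  66  63  63  66  61]
 [ 95 140 145  57  56  57  53  58  61  58  60  59]
 [101 119 123  54  56  61  59  60  60  61  61  57]
 [ 99 102  89  57  60  64  61  57  62  64  60  59]]
tab edges/ctr rel TCP 13.145394889788598 2.499238247360653 ptr by row [(206, np.float64(13.5)), (208, np.float64(12.1)), (210, np.float64(10.7)), (212, np.float64(9.3)), (214, np.float64(7.9)), (216, np.float64(6.5)), (218, np.float64(5.1)), (220, np.float64(3.7)), (222, np.float64(2.3)), (224, np.float64(0.8)), (226, np.float64(-0.6)), (228, np.float64(-2.0)), (230, np.float64(-3.5)), (232, np.float64(-4.9)), (234, np.float64(-6.4))]
[531.29586513 128.32864736  66.98616603] [ 4.37276122 -5.19670622 -2.24318447]
```

```bash
python3 drive.py '3 0 0 0 0 0;3 0 0 0 0 0;1 0 0 0 0 0;0 0 0 0 0 0;0 0 0 0 0 0;0 0 0 0 0 0'; python3 gap.py g2; python3 - <<'E'
from h import *
im=cv2.imread("pics/g2.png")[190:240,350:410];sc=optics.grab_frame("scene")[210:250,370:418]
cv2.imwrite("pics/z5.png",np.hstack([cv2.resize(im,(400,333),interpolation=cv2.INTER_CUBIC),cv2.resize(sc,(400,333),interpolation=cv2.INTER_CUBIC)]))
E
```

```text
time_s: 10.25
ee_pos: [529.9, 135.0, 67.0]
ee_rot: [179.9, 0.2, 101.9]
force: [4.6, -4.8, -2.2]
gripper_width: 24.1
gripper_force: 40.0
tab 362 395 215 230
[[189 238 238 219 168 170 170 235 238 231 149 143]
 [192 239 238 224 187 187 189 236 239 230 148 148]
 [191 239 238 236 232 233 232 237 237 228 147 147]
 [193 239 238 238 238 239 239 237 238 227 145 145]
 [195 239 237 238 237 238 239 237 237 227 145 145]
 [195 238 238 237 237 237 236 237 238 224 143 143]
 [198 238 237 237 237 237 237 237 237 221 146 143]
 [201 238 237 236 237 237 238 237 238 216 146 143]
 [200 237 237 235 237 237 237 237 237 217 143 139]
 [200 238 237 238 236 237 237 238 238 217 145 142]
 [199 238 238 237 238 237 238 237 237 211 141 142]
 [202 238 238 239 238 238 238 238 238 210 143 140]
 [205 237 237 238 237 237 237 238 238 210 146 142]
 [206 238 224 222 220 223 222 222 237 219 140 142]
 [207 237 172 162 159 160 162 165 235 215 148 143]
 [210 237 182 173 171 172 169 175 235 214 165 141]
 [211 233 219 220 220 219 218 219 231 213 189 142]
 [220 225 224 225 225 228 227 225 224 219 218 140]
 [231 229 229 229 229 231 
[... 1220 characters left out ...]
 61  66  66  68  54  61  57]
 [ 99 141 143  59  56  56  58  53  60  64  60  62]
 [100 114 125  59  55  58  59  55  59  55  61  56]
 [102 102  93  60  58  59  61  57  59  58  61  62]]
tab edges/ctr rel TCP 6.786934303467422 -4.749922849294007 ptr by row [(206, np.float64(13.5)), (208, np.float64(12.1)), (210, np.float64(10.7)), (212, np.float64(9.3)), (214, np.float64(7.9)), (216, np.float64(6.5)), (218, np.float64(5.1)), (220, np.float64(3.7)), (222, np.float64(2.3)), (224, np.float64(0.8)), (226, np.float64(-0.6)), (228, np.float64(-2.0)), (230, np.float64(-3.5)), (232, np.float64(-4.9)), (234, np.float64(-6.4))]
[529.88580327 135.04276893  67.00586258] [ 4.63036258 -4.82497638 -2.1938873 ]
```

View pics/z5.png

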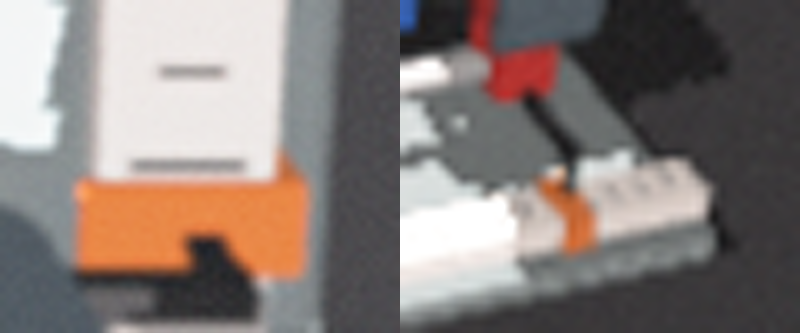

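The pointer is over the tab, about 0.5–0.8 mm short of the middle. Three estimates agree, so I'll nudge 0.6 mm and check.

```bash
python3 drive.py '0.6 0 0 0 0 0;0 0 0 0 0 0;0 0 0 0 0 0;0 0 0 0 0 0;0 0 0 0 0 0;0 0 0 0 0 0'; python3 gap.py g3 | grep -E "tab|\[5" ; python3 - <<'E'
from h import *
v=cv2.imread("pics/g3.png")[:,:,2];w=cv2.imread("pics/g2.png")[:,:,2]
print(v[214:236,370],v[214:236,380],v[214:236,393])
E
```

```text
time_s: 10.95
ee_pos: [529.8, 135.5, 67.0]
ee_rot: [179.9, 0.2, 101.9]
force: [5.3, -5.6, -3.0]
gripper_width: 23.8
gripper_force: 40.0
tab 362 395 216 230
tab edges/ctr rel TCP 6.04928167903353 -4.776045324885476 ptr by row [(206, np.float64(13.5)), (208, np.float64(12.1)), (210, np.float64(10.7)), (212, np.float64(9.3)), (214, np.float64(7.9)), (216, np.float64(6.5)), (218, np.float64(5.1)), (220, np.float64(3.7)), (222, np.float64(2.2)), (224, np.float64(0.8)), (226, np.float64(-0.6)), (228, np.float64(-2.1)), (230, np.float64(-3.5)), (232, np.float64(-5.0)), (234, np.float64(-6.4))]
[529.76240486 135.52607803  66.97219046] [ 5.28607962 -5.57194037 -2.95094141]
[212 164 174 210 226 232 233 234 234 234 233 233 233 234 234 221 146  69
  57  83 103 109] [203 160 178 214 225 232 234 233 234 235 219 137  55  30  36  43  44  42
  40  49  50  48] [163 174 185 201 221 233 235 234 234 234 235 233 235 235 234 235 235 226
 182 144 135 134]
```

```bash
python3 -c "
from workcell import env, optics
print(env.job_done())"
```

```text
the job is handed in; nothing more can be done
None
```

The job is handed in at about 11 s: the plunger was pressed to its stop and came fully back up, and the rod is held drawn out about 54 mm with the pointer within about 1 mm of the tab's middle, by my measurement (no verdict was returned).

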